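# Find the key that opens the breakfast collection box

## Robot

A 6-joint arm with a two-finger parallel gripper is mounted at the origin on a cart in front of the work surface, level with it; the furniture and walls round the work are solid. World frame = base frame: x ahead of the robot, y to its left, z up, the work surface at z = 0. Lengths are in mm, angles in rad, forces in N, time in s.
With the tool pointing down it reaches from about 350 to 800 mm from the base axis. Payload 7.3 kg.
Tool frame: the origin (TCP) lies midway between the tips of the shut fingers; the grasp point (between the pads) lies 19 mm behind it; z points along the fingers, y is the direction in which the jaws open and shut (so a half turn about z gives the same grasp; the last joint's range is limited). The gripper opens to 85 mm and grips with 20 to 120 N. Pads are 22 mm wide; open, the fingers measure 114 mm over their backs; the gripper's body (76 mm by 85 mm) begins 54 mm behind the grasp point. The pads swing forward as they close: fully open they stand 13 mm farther back than shut.
Start: joints at [0.979, 0.342, 1.524, -0, 1.275, -0.146], TCP at [226.358, 473.716, 231.322] pointing down, gripper open.
Joint ranges: [-2.53, 2.53], [-0.77, 2.02], [0.04, 2.7], [-1, 4.14], [0.28, 2.66], [-3.11, 3.11]. Speed limits (rad/s): [2.57, 2.57, 3.14, 3.14, 3.14, 3.14].

## Interface

Orientations are given as [roll, pitch, yaw] about the fixed x, y, z axes, in that order (R = Rz(yaw) Ry(pitch) Rx(roll)).
In Python, from rig import env gives the robot as it stands.
- The arm moves only by the tool send_rows, never from a script. Its argument "targets" is text: rows parted by semicolons, each of 5 numbers parted by spaces: the shift along the tool's x, y, z in m, then the turn about the tool's z in degrees, then the closure, from 0 (fully open) to 1 (shut). In form: tx ty tz twist jaw; .... A call has 1 to 8 rows; each row is the pose to reach, as a shift and turn from the pose commanded when the call began, along the tool's axes at that moment; what a row does not reach only later rows make up. A row lasts 1/10 s, in which the tool goes at most 50 mm and 8.59 degrees, less where a joint would pass 70% of its speed; a pose out of reach is approached as far as the arm can. A call with a gripper value outside its range is refused whole. The fingers move at their own pace and stop on an object; "squeeze" is the grip in N (left out, the last holds). Time passes only in rows, so rows that repeat a pose let the fingers close. It gives the time, the measured TCP pose, the force and the opening at its end, in the units of the state.
- env.observe(): the state, without advancing time (a new reading comes with each control period).
- env.read_camera(name): name is "side" or "top"; returns a dict with "frame" (420x560x3 uint8, red, green, blue), "vertical_fov" (degrees; the focal length in pixels is half the picture's height over the tangent of half this angle, whatever the lens; pixels are square), "cx", "cy" (the principal point, pixels), "view" (4x4, takes a point from world to camera coordinates). Camera axes: x right, y down, z forward; pixel columns grow to the right and rows downward; lengths in mm; the calibration is good to about 2 mm. A picture is of the moment at which its call begins. There is no depth.
- env.finish_job(): hands the job in, once; it reports no verdict.
Trained networks look in a picture, given as the dict that the camera call returned (one of the last four; its "shot" number tells which), for a name from the list of things; names that differ only in an ending like _2 or _b are one class to them, and where a whole thing is asked for, a point or a joint stands for the part that bears it (a point fixed in the world has none). Each returns a list of dicts, best first, with "p" (0 to 1); they miss things now and then, are a little off and sometimes report something else, mostly with a low value. They report only what shows in the picture. A call takes as long as a camera call.
- env.find_in(name, picture): "position" ([row, column] in pixels, amid what is visible of it).
- env.silhouettes(name, picture): "pixels" (420x560 bool, what is visible of it) and "position" ([row, column] in pixels, amid what is visible of it).
- env.tip_of(name, picture): "position" ([row, column] in pixels: a listed point, or the origin of a listed thing).
The state is a dict: "time": time; "joint_pos": joint angles; "qd": joint speeds; "effort": joint torques, N m; "eef_pos": TCP position; "eef_rot": TCP orientation; "contact_force": force on the tool from outside, world axes, zero at the start; "wrist_torque": the same for the moment, N m; "finger_gap": opening from 0.0 (shut) to 1.0 (fully open).
Only numpy, scipy, OpenCV 4.12 (cv2) and the standard library are available. Lean on these libraries where they do the work, as an engineer would, in place of code of your own. Each camera call takes 0.05 s, during which the arm holds its last target. There are 200 camera calls.

## Task

One of the three keys in the wooden stand opens the green collection box, and nobody knows which. Try them one at a time: push each fully into the lock, try it gently clockwise, and put every key that does not turn back upright in any free slot of the stand. With the right key turn the lock clockwise as far as it goes (nearly a quarter turn), so that the bolt is drawn, and leave that key fully in the lock; do not disturb the breakfast things around.

Things in the scene. Friction and masses are not known exactly. Their poses are not given: they have to be found in the camera images.
- key_red_head (a point): red-headed key (50 g), stood head up in a slot of the stand. Head: plastic bar 10 thick (x), 16 wide (y), 50 high (z), on an 8 high, 36 wide flange. This point: on its axis, 28 above the flange's underside (shoulder), which rests on the stand. Below the shoulder a steel blade 5 thick (x), 24 wide (y), 54 long points along -z, its last 8 tapering to 2 x 10, with a notch that differs from key to key. Same either way round (half turn about z)
- key_yellow_head (a point): yellow-headed key (50 g), stood head up in a slot of the stand. Head: plastic bar 10 thick (x), 16 wide (y), 50 high (z), on an 8 high, 36 wide flange. This point: on its axis, 28 above the flange's underside (shoulder), which rests on the stand. Below the shoulder a steel blade 5 thick (x), 24 wide (y), 54 long points along -z, its last 8 tapering to 2 x 10, with a notch that differs from key to key. Same either way round (half turn about z)
- key_blue_head (a point): blue-headed key (50 g), stood head up in a slot of the stand. Head: plastic bar 10 thick (x), 16 wide (y), 50 high (z), on an 8 high, 36 wide flange. This point: on its axis, 28 above the flange's underside (shoulder), which rests on the stand. Below the shoulder a steel blade 5 thick (x), 24 wide (y), 54 long points along -z, its last 8 tapering to 2 x 10, with a notch that differs from key to key. Same either way round (half turn about z)
- keyhole (a point): centre of the keyhole, flush with the brass lock plug (34 diameter) in the box's sloped front. z points straight out of the slope (25 degrees off vertical, towards the robot's side), x up the slope, y level. Fixed to the box; does not turn. The slot is 27 long (along y at the start) and 8 wide. Every key goes in, either way round, till its shoulder rests on the plug (head point at z = 28)
- lock (a joint): turn of the lock plug: 0 as found, growing clockwise seen from outside; stop at 1.5 rad. Friction 0.04 N m, stays where left. About 7 degrees of play between key and plug. The right key differs every time and cannot be seen; a wrong one, fully in, turns only about 12 degrees (plug under 0.2 rad): turn it back, draw it straight out. Turn keys only when fully in
- bolt (a joint): travel of the brass bolt on the slope, out of its steel keeper: 0 locked, 0.012 fully drawn (tied to the lock, 0.008 m per rad)
- box_centre (a point): green metal collection box, 130 deep (x), 150 wide (y), 90 high at the front, 137 at the back, fixed; this point is in its middle, 50 above the table; x points to its back. The slope is 112 long and flat but for the bolt and keeper, 4.5 proud, 22 to 56 up the slope from the keyhole
- stand_top (a point): centre of the top of the wooden key stand, 60 deep (x), 140 wide (y), 60 high, fixed. Three upright slots at y = -44, 0 and +44 mm, each 9 wide (x), 28 long (y), 55 deep, hold the key blades, heads in a row along y. Behind the stand a fixed steel warmer, 226 high, fills x 0.56 to 0.87, y -0.24 to 0.12 of the world; its bar handle reaches to x = 0.53 at height 0.16
- pepper_shaker: glass shaker with white contents and a grey top, 44 diameter, 90 high; a bystander, standing loose on the table; origin at its underside
- milk_jug: white milk jug, 115 x 170 x 170 high with its handle, the tallest thing near the work; a bystander, standing loose on the table; origin at its underside
- jam_1: red jam portion pot, 37 x 50 x 16; a bystander, standing loose on the table; origin at its underside
- jam_4: yellow jam portion pot, 37 x 50 x 16; a bystander, standing loose on the table; origin at its underside
- salt_shaker: glass shaker with dark grey contents and a grey top, 44 diameter, 90 high; a bystander, standing loose on the table; origin at its underside

How it is judged (in metres and radians):
On the way, in this order (a step that is already met when the one before it is completed fails the run):
1. a key is fully in the lock, not yet turned (((z of key_red_head in the frame of keyhole between 0.02 and 0.033 m and distance between key_red_head and keyhole below 0.034 m and angle between the z axis of key_red_head and the z axis of keyhole, either way round below 0.15 rad) or (z of key_yellow_head in the frame of keyhole between 0.02 and 0.033 m and distance between key_yellow_head and keyhole below 0.034 m and angle between the z axis of key_yellow_head and the z axis of keyhole, either way round below 0.15 rad) or (z of key_blue_head in the frame of keyhole between 0.02 and 0.033 m and distance between key_blue_head and keyhole below 0.034 m and angle between the z axis of key_blue_head and the z axis of keyhole, either way round below 0.15 rad)) and value of joint lock below 0.3 rad), for 0.1 s.
2. the lock is turned clockwise to its stop and the bolt drawn (value of joint lock above 1.3 rad and value of joint bolt above 0.01 m), for 0.1 s.
At the end, for the whole second after the job is handed in: the lock is turned clockwise by more than 1.3 rad (stop at 1.5) and its bolt drawn by more than 10 mm; one key sits fully in the lock (shoulder within 5 mm of the plug, square to it within 0.15 rad); the other two stand upright (within 0.2 rad) in slots of the stand, shoulders within 8 mm of its top (all of step 2 and (((z of key_red_head in the frame of keyhole between 0.02 and 0.033 m and distance between key_red_head and keyhole below 0.034 m and angle between the z axis of key_red_head and the z axis of keyhole, either way round below 0.15 rad) and (z of key_yellow_head in the frame of stand_top between 0.015 and 0.036 m and x of key_yellow_head in the frame of stand_top between -0.015 and 0.015 m and y of key_yellow_head in the frame of stand_top between -0.065 and 0.065 m and angle between key_yellow_head's own z axis and vertical below 0.2 rad) and (z of key_blue_head in the frame of stand_top between 0.015 and 0.036 m and x of key_blue_head in the frame of stand_top between -0.015 and 0.015 m and y of key_blue_head in the frame of stand_top between -0.065 and 0.065 m and angle between key_blue_head's own z axis and vertical below 0.2 rad)) or ((z of key_yellow_head in the frame of keyhole between 0.02 and 0.033 m and distance between key_yellow_head and keyhole below 0.034 m and angle between the z axis of key_yellow_head and the z axis of keyhole, either way round below 0.15 rad) and (z of key_red_head in the frame of stand_top between 0.015 and 0.036 m and x of key_red_head in the frame of stand_top between -0.015 and 0.015 m and y of key_red_head in the frame of stand_top between -0.065 and 0.065 m and angle between key_red_head's own z axis and vertical below 0.2 rad) and (z of key_blue_head in the frame of stand_top between 0.015 and 0.036 m and x of key_blue_head in the frame of stand_top between -0.015 and 0.015 m and y of key_blue_head in the frame of stand_top between -0.065 and 0.065 m and angle between key_blue_head's own z axis and vertical below 0.2 rad)) or ((z of key_blue_head in the frame of keyhole between 0.02 and 0.033 m and distance between key_blue_head and keyhole below 0.034 m and angle between the z axis of key_blue_head and the z axis of keyhole, either way round below 0.15 rad) and (z of key_red_head in the frame of stand_top between 0.015 and 0.036 m and x of key_red_head in the frame of stand_top between -0.015 and 0.015 m and y of key_red_head in the frame of stand_top between -0.065 and 0.065 m and angle between key_red_head's own z axis and vertical below 0.2 rad) and (z of key_yellow_head in the frame of stand_top between 0.015 and 0.036 m and x of key_yellow_head in the frame of stand_top between -0.015 and 0.015 m and y of key_yellow_head in the frame of stand_top between -0.065 and 0.065 m and angle between key_yellow_head's own z axis and vertical below 0.2 rad)))); the robot touches nothing.
It fails at once if the jug, a jam pot or a shaker is moved by more than 30 mm (distance of any of pepper_shaker, milk_jug, jam_1, jam_4, salt_shaker from where it was at the start of the episode above 0.03 m).
It fails at once if the jug or a shaker is tipped (angle between any of pepper_shaker, milk_jug, salt_shaker's own z axis and vertical above 0.5 rad).
It also fails if it takes over 72 s, if anything falls off the work surface, if the arm or the gripper's body presses on something with over 40 N, if the wrist force passes 120 N, or if a joint passes its speed limit or range.

## Working session

There is one attempt and no reset: what is moved stays moved. The work goes in short steps, Python scripts to look and compute and a tool call to move; the robot and the scene stay as the last step left them, time stands still between calls to the robot, and variables do not carry over. Pictures are saved under pics/ and viewed, about 8 in all and at most 12, crops included, and the job is handed in when it is done.

Besides the shell and the picture viewer there is one more tool, called after ">>>" as name(argument=value, ...) on one line, values as JSON. send_rows: Moves the arm, as the interface text tells. Its arguments: {"type":"object","properties":{"targets":{"type":"string"},"squeeze":{"type":"number"}},"required":["targets"]}

```bash
ls; mkdir -p pics
cat > h.py <<'E'
import numpy as np, cv2
from scipy.optimize import least_squares
from scipy.spatial.transform import Rotation as R
from rig import env
def K(p):
    f=p["frame"].shape[0]/2/np.tan(np.radians(p["vertical_fov"])/2); return f,p["cx"],p["cy"]
def proj(p,X):
    V=np.array(p["view"]); f,cx,cy=K(p); c=np.atleast_2d(X)@V[:3,:3].T+V[:3,3]
    return np.c_[cy+f*c[:,1]/c[:,2], cx+f*c[:,0]/c[:,2]]
def tri(obs): # [(pic,[row,col])]
    r=lambda X: np.concatenate([proj(p,X)[0]-np.array(q) for p,q in obs])
    s=least_squares(r,[500,0,80]); return s.x, np.abs(s.fun).max()
def save(p,n): cv2.imwrite("pics/"+n+".png",p["frame"][:,:,::-1])
E
python3 - <<'E'
from h import *
s=env.read_camera("side");t=env.read_camera("top")
for p,n in((s,'s0'),(t,'t0')):
    V=np.array(p["view"]);print(n,K(p),-V[:3,:3].T@V[:3,3],V[2,:3])
im=np.vstack([s["frame"],t["frame"]]);save(s,'s0');save(t,'t0')
for n in["key_red_head","key_yellow_head","key_blue_head","keyhole","stand_top","box_centre","pepper_shaker","milk_jug","jam_1","jam_4","salt_shaker"]:
    a=env.tip_of(n,s);b=env.tip_of(n,t)
    f=lambda l:[(np.round(x["position"],1).tolist(),round(x["p"],2)) for x in l[:2]]
    print(n,f(a),f(b), [np.round(v,1) for v in tri([(s,a[0]["position"]),(t,b[0]["position"])])] if a and b else '')
print(env.observe())
E
```

```text
pics
s0 (np.float64(383.2038924853068), 280.8872718761484, 205.42325328637543) [ 218.0484163  -743.15003134  561.66770427] [ 0.26060288  0.81382416 -0.51940001]
t0 (np.float64(426.36942211670237), 284.33870365599205, 202.5247974588575) [ 411.77019746  -66.03056513 1128.37119964] [ 0.06363023  0.01896238 -0.99779338]
key_red_head [([200.0, 263.2], 0.71)] [([220.1, 251.4], 0.53), ([187.7, 280.1], 0.52)] [array([429. ,  36.1,  86.7]), np.float64(2.7)]
key_yellow_head [([216.6, 279.6], 0.68)] [([220.3, 286.4], 0.6)] [array([435.6, -51.6,  91.5]), np.float64(0.4)]
key_blue_head [([205.6, 268.6], 0.67)] [([221.7, 268.6], 0.48)] [array([427.4,  -7.2,  96.2]), np.float64(1.6)]
keyhole [] [] 
stand_top [([216.0, 274.7], 0.56)] [([217.4, 263.9], 0.61)] [array([442.5,   5.9,  56.3]), np.float64(0.1)]
box_centre [] [([172.9, 175.9], 0.92)] 
pepper_shaker [([288.8, 302.5], 0.7), ([198.2, 262.5], 0.56)] [([211.8, 344.4], 0.8)] [array([ 447.9, -199.1,    3. ]), np.float64(4.1)]
milk_jug [([329.9, 381.1], 0.91)] [([223.7, 283.3], 0.72)] [array([ 594.1,  -99.8, -293.1]), np.float64(48.5)]
jam_1 [([23
[... 371 characters left out ...]
-192.6,    1.6]), np.float64(0.5)]
{'time': 1.2, 'joint_pos': array([ 9.79009219e-01,  3.42004450e-01,  1.52406820e+00,  1.04569012e-05,
        1.27541823e+00, -1.45958893e-01]), 'qd': array([-0.00215576,  0.00120452, -0.00045717,  0.00080353,  0.00034893,
        0.00053797]), 'effort': array([-4.23518577e-03, -4.33577549e+01, -2.46261638e+01, -4.75925663e-04,
        5.43589886e-04,  3.04440377e-06]), 'eef_pos': array([226.35620637, 473.72711253, 231.3303154 ]), 'eef_rot': array([3.14149050e+00, 4.90448611e-06, 2.69576140e+00]), 'contact_force': array([ 0.70517457, -0.06984283,  0.93937075]), 'wrist_torque': array([ 0.01288996, -0.04906669, -0.01623978]), 'finger_gap': 0.9987052429606033}
```

Run:
```python
import cv2
t=cv2.imread('pics/t0.png');s=cv2.imread('pics/s0.png')
cv2.imwrite('pics/t0c.png',cv2.resize(t[120:300,130:400],None,fx=2.9,fy=2.9,interpolation=2))
cv2.imwrite('pics/s0c.png',cv2.resize(s[100:350,150:450],None,fx=2.4,fy=2.4,interpolation=2))
```

```text
(no output)
```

View pics/t0c.png

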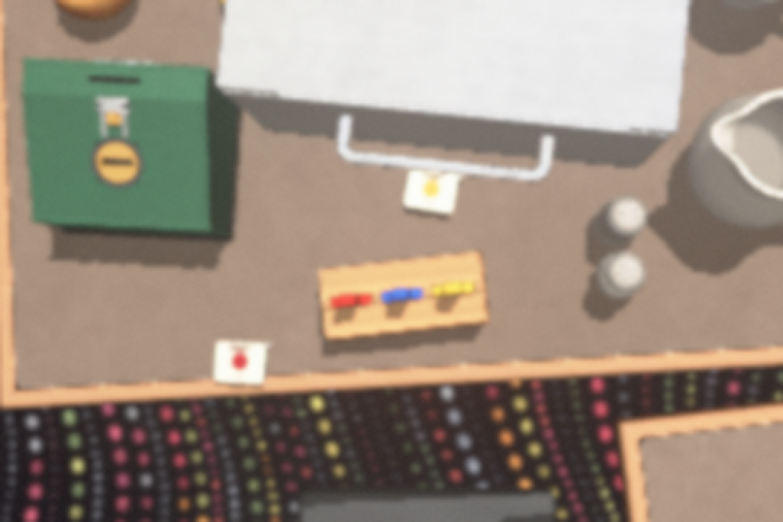

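View pics/s0c.png

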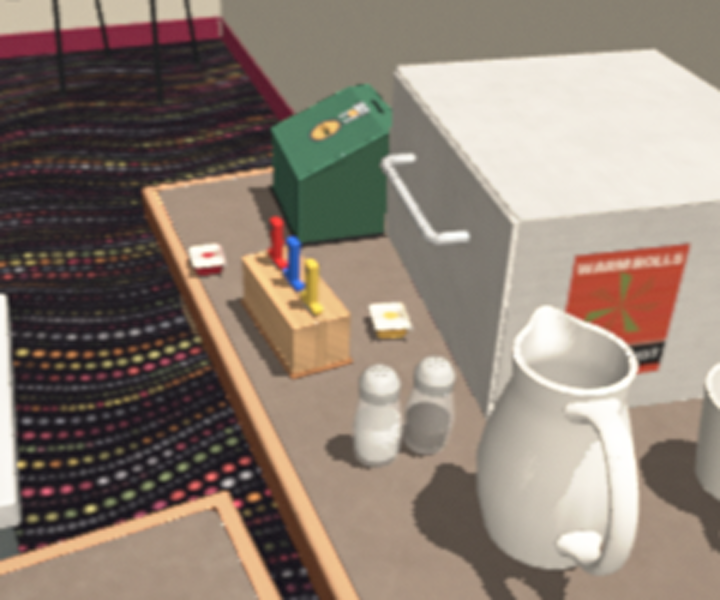

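```bash
cat > m.py <<'E'
from h import *
s=env.read_camera("side");t=env.read_camera("top")
T=lambda x,y:np.array([120+y/2.9,130+x/2.9]); S=lambda x,y:np.array([100+y/2.4,150+x/2.4])
def fit(pts,x0):
    def r(q):
        o=[]
        for p,px,l in pts:
            c,sn=np.cos(q[3]),np.sin(q[3]); w=np.array([q[0]+c*l[0]-sn*l[1],q[1]+sn*l[0]+c*l[1],q[2]+l[2]])
            o.append(proj(p,w)[0]-px)
        return np.concatenate(o)
    a=least_squares(r,x0,loss='soft_l1'); return a.x,r(a.x).reshape(-1,2)
st=[(t,T(320,270),(30,70,0)),(t,T(479,252),(30,-70,0)),(t,T(487,321),(-30,-70,0)),(t,T(325,338),(-30,70,0)),
 (s,S(295,327),(-30,-70,0)),(s,S(349,310),(30,-70,0)),(s,S(243,262),(-30,70,0))]
for z in(1,0):
  q,e=fit(st,[440,6,60,.1]);break
print('stand',q.round(3),e.round(1).tolist())
bx=[(t,T(25,60),(65,75,137)),(t,T(210,68),(65,-75,137)),(t,T(33,220),(-65,75,90)),(t,T(212,233),(-65,-75,90)),
 (s,S(274,130),(-65,75,90)),(s,S(287,178),(-65,-75,90)),(s,S(303,240),(-65,-75,0)),(s,S(391,110),(65,-75,137))]
q,e=fit(bx,[500,250,0,0]);print('box',q.round(3),e.round(1).tolist())
print('plug',tri([(t,T(117,161.5)),(s,S(325,130))]))
for n,c in(("red",0),("yellow",0),("blue",0)):
    o=[]
    for p in(s,t):
        m=env.silhouettes(f"key_{n}_head",p)
        for d in m[:2]:
            rr,cc=np.nonzero(d["pixels"]);print(n,round(d["p"],2),len(rr),np.round(d["position"],1),rr.min(),rr.max(),cc.min(),cc.max())
        o.append((p,m[0]["position"]))
    print(n,tri(o))
E
python3 m.py
```

```text
stand [ 4.32159e+02 -6.90600e+00  6.12580e+01  1.10000e-01] [[-0.3, -0.5], [-0.4, 0.1], [-0.3, 0.1], [0.1, 0.3], [0.2, -1.0], [1.2, 0.8], [-2.9, -1.0]]
box [ 5.53085e+02  2.23699e+02  6.81000e+00 -6.20000e-02] [[-0.6, 0.3], [0.2, -0.1], [0.8, 0.1], [-0.1, -0.6], [-2.7, -1.7], [-1.2, 4.0], [1.4, -2.5], [6.7, 7.2]]
plug (array([541.82349533, 227.83062429, 113.07214583]), np.float64(0.08633420723066365))
red 0.43 119 [199.4 263.7] 191 211 261 267Traceback (most recent call last):
  File "m.py", line 27, in <module>
    o.append((p,m[0]["position"]))
                ~^^^
IndexError: list index out of range
```

```bash
cat >> h.py <<'E'
def go(x,y,z,jaw=None,mod=True):
    "tool-axes shift (m) and twist(deg) to bring TCP to world x,y,z mm, jaw axis at angle jaw(rad) mod pi"
    o=env.observe(); Rt=R.from_euler('xyz',o["eef_rot"]).as_matrix()
    d=Rt.T@(np.array([x,y,z])-o["eef_pos"])/1000
    a=np.arctan2(Rt[1,1],Rt[0,1]); tw=0 if jaw is None else -(((jaw-a)+np.pi/2)%np.pi-np.pi/2)
    print('shift',d.round(4),'twist',round(np.degrees(tw),1),'| at',o["eef_pos"].round(1),'jaw',a.round(3),'q6',o["joint_pos"][5].round(2),'F',o["contact_force"].round(1),'gap',round(o["finger_gap"],3),'t',round(o["time"],2))
E
python3 -c "
from h import *
go(427,37,190,np.pi/2+.11)"
```

```text
shift [-0.3693 -0.3076  0.0413] twist -31.8 | at [226.3 473.7 231.3] jaw 1.125 q6 -0.15 F [-0.5 -0.5 -0.1] gap 0.999 t 1.4
```

>>> send_rows(targets="-0.369 -0.308 0.041 -31.8 0.67;-0.369 -0.308 0.041 -31.8 0.67;-0.369 -0.308 0.041 -31.8 0.67;-0.369 -0.308 0.041 -31.8 0.67;-0.369 -0.308 0.041 -31.8 0.67;-0.369 -0.308 0.041 -31.8 0.67;-0.369 -0.308 0.041 -31.8 0.67;-0.369 -0.308 0.041 -31.8 0.67", squeeze=25)

```text
time: 2.2
eef_pos: [383.7, 130.4, 199.5]
eef_rot: [3.141, 0.001, -3.032]
contact_force: [0.6, 0.2, 0.1]
finger_gap: 0.332
```

```bash
python3 -c "
from h import *
go(427,37,190,np.pi/2+.11)"
```

```text
shift [-0.0328 -0.0975  0.0095] twist -0.0 | at [383.7 130.4 199.5] jaw 1.68 q6 -1.54 F [0.6 0.2 0.1] gap 0.332 t 2.2
```

>>> send_rows(targets="-0.033 -0.0975 0.0095 0 0.67;-0.033 -0.0975 0.0095 0 0.67;-0.033 -0.0975 0.0095 0 0.67;-0.033 -0.0975 0.0095 0 0.67")

```text
time: 2.6
eef_pos: [426.8, 37.8, 189.6]
eef_rot: [3.141, -0.001, -3.036]
contact_force: [1.5, 1.2, 0.1]
finger_gap: 0.328
```

```bash
python3 -c "
from h import *
s=env.read_camera('side');t=env.read_camera('top')
go(427,37,80,np.pi/2+.11)
t0=cv2.resize(t['frame'][170:270,200:340],None,fx=4,fy=4,interpolation=2);s0=cv2.resize(s['frame'][120:260,200:340],None,fx=4,fy=4,interpolation=2)
im=np.vstack([t0,s0])[:,:,::-1];cv2.imwrite('pics/a1.png',cv2.resize(im,None,fx=.62,fy=.62))
for z in(60,):
  for p,n in((t,'t'),(s,'s')): print(n,proj(p,[[432,-7,61],[427,37,99],[427,37,61],[432,-7,99],[437,-51,99]]).round(1).tolist())
"
```

```text
shift [-0.0006 -0.0027  0.1098] twist -0.0 | at [426.1  39.6 189.8] jaw 1.68 q6 -1.77 F [-0.1  0.  -0.1] gap 0.33 t 2.7
t [[221.6, 268.9], [223.4, 249.8], [223.7, 251.3], [221.3, 268.0], [219.2, 286.2]]
s [[217.8, 272.1], [195.6, 264.9], [208.9, 265.2], [204.2, 272.0], [213.6, 279.7]]
```

View pics/a1.png

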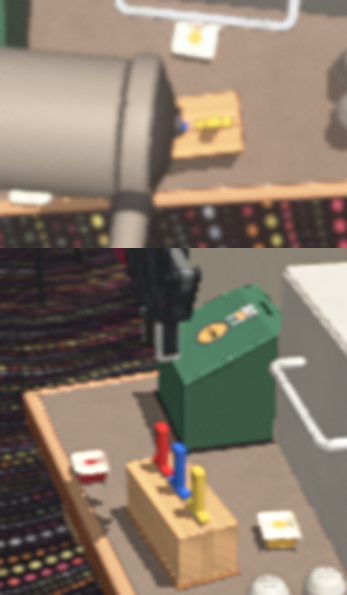

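>>> send_rows(targets="-0.0007 -0.0037 0.03 0 0.67;-0.0007 -0.0037 0.07 0 0.67;-0.0007 -0.0037 0.109 0 0.67;-0.0007 -0.0037 0.109 0 0.67;-0.0007 -0.0037 0.109 0 1;-0.0007 -0.0037 0.109 0 1;-0.0007 -0.0037 0.109 0 1;-0.0007 -0.0037 0.109 0 1")

```text
time: 3.5
eef_pos: [427.7, 37.0, 82.6]
eef_rot: [3.14, 0.001, -3.032]
contact_force: [-1.2, 7.0, -4.4]
finger_gap: 0.184
```

```bash
python3 -c "
from h import *
go(427,36,130,np.pi/2+.11)"
```

```text
shift [ 0.0007 -0.0008 -0.0474] twist -0.0 | at [427.7  37.   82.6] jaw 1.68 q6 -1.78 F [-1.2  7.  -4.4] gap 0.184 t 3.5
```

>>> send_rows(targets="0 0 -0.023 0 1;0 0 -0.046 0 1;0 0 -0.046 0 1;0.010 0 -0.0456 0 1;0.018 0 -0.0446 0 1;0.026 0 -0.043 0 1;0.034 0 -0.0405 0 1;0.041 0 -0.0375 0 1")

```text
time: 4.3
eef_pos: [386.2, 30.9, 118.1]
eef_rot: [3.141, 0.0, -3.032]
contact_force: [1.7, 3.2, 3.0]
finger_gap: 0.182
```

```bash
cat > look.py <<'E'
import sys
from h import *
n=sys.argv[1]
s=env.read_camera('side');t=env.read_camera('top')
def c(p,b):  # b=r0,r1,c0,c1
    im=p['frame'][b[0]:b[1],b[2]:b[3]]; return cv2.resize(im,(480,int(480*(b[1]-b[0])/(b[3]-b[2]))),interpolation=2)
b=[int(v) for v in sys.argv[2].split(',')]
a=c(s,b)
if len(sys.argv)>3: a=np.hstack([a,cv2.resize(c(t,[int(v) for v in sys.argv[3].split(',')]),(a.shape[0],a.shape[0]))])
cv2.imwrite('pics/'+n+'.png',np.ascontiguousarray(a[:,:,::-1]))
o=env.observe();print(o['eef_pos'].round(1),o['contact_force'].round(1),round(o['finger_gap'],3),a.shape)
E
python3 look.py a2 140,250,210,330
```

```text
[385.3  30.9 117.6] [0.4 2.2 2. ] 0.177 (440, 480, 3)
```

View pics/a2.png

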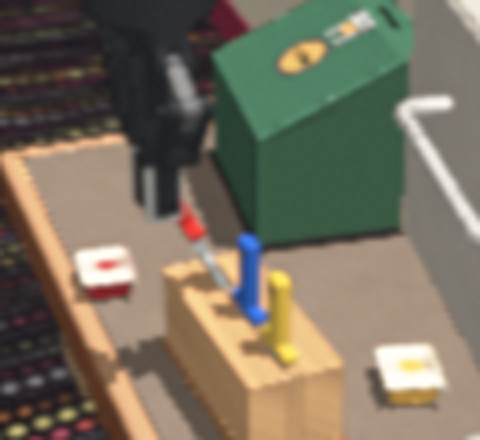

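```bash
python3 -c "
from h import *
s=env.read_camera('side')
g=np.array([385.3,30.9,136.8])
for th in (20,25,30,35):
  a=np.radians(th);d=np.array([np.sin(a)*.994,np.sin(a)*.11,-np.cos(a)])
  print(th,((proj(s,g+np.outer([20,34,84],d))-[140,210])*4).round(0).tolist())
im=s['frame'][150:230,240:290].astype(int)
m=(im[...,0]>140)&(im[...,1]<90)&(im[...,2]<90);r,c=np.nonzero(m);print((r+150).min(),(r+150).max(),c.min()+240,c.max()+240,r.mean()+150,c.mean()+240)
"
```

```text
20 [[207.0, 165.0], [225.0, 173.0], [285.0, 201.0]]
25 [[206.0, 167.0], [222.0, 177.0], [279.0, 212.0]]
30 [[204.0, 170.0], [219.0, 181.0], [272.0, 221.0]]
35 [[202.0, 172.0], [216.0, 185.0], [265.0, 230.0]]
193 199 255 259 196.54545454545456 256.90909090909093
```

>>> send_rows(targets="0.012 0 -0.03 0 1;0.012 0 -0.06 0 1;0.012 0 -0.09 0 1;0.012 0 -0.09 0 1", squeeze=40)

```text
time: 4.85
eef_pos: [376.6, 28.9, 211.0]
eef_rot: [-3.14, 0.005, -3.032]
contact_force: [-0.3, -0.0, -1.5]
finger_gap: 0.177
```

```bash
python3 -c "
from h import *
go(490.5,230,206,np.pi/2-.062)"
```

```text
shift [-0.1351  0.1875  0.0053] twist 9.8 | at [376.6  28.9 211. ] jaw 1.68 q6 -1.81 F [-0.3 -0.  -1.5] gap 0.177 t 4.85
```

>>> send_rows(targets="-0.022 0.031 0 2 1;-0.045 0.0625 0 4 1;-0.0675 0.094 0.002 6 1;-0.09 0.125 0.004 8 1;-0.1125 0.156 0.005 9.8 1;-0.135 0.1875 0.005 9.8 1;-0.135 0.1875 0.005 9.8 1;-0.135 0.1875 0.005 9.8 1")

```text
time: 5.65
eef_pos: [488.0, 230.5, 201.2]
eef_rot: [-3.139, -0.004, 3.081]
contact_force: [-0.1, 1.0, -0.3]
finger_gap: 0.178
```

```bash
python3 look.py a3 100,190,225,325 110,210,130,230; python3 -c "
from h import *
go(490.5,230,206,np.pi/2-.062)"
```

```text
[487.9 229.6 202.2] [ 0.3 -0.3 -0.1] 0.176 (432, 912, 3)
shift [-0.0025  0.0006 -0.0038] twist -0.0 | at [487.9 229.6 202.2] jaw 1.509 q6 -1.21 F [ 0.3 -0.3 -0.1] gap 0.176 t 5.75
```

View pics/a3.png

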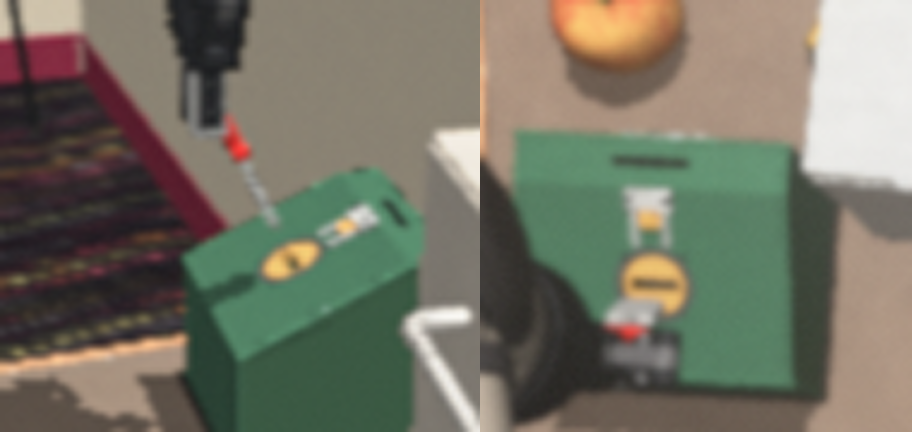

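```bash
python3 -c "
from h import *
s=env.read_camera('side');t=env.read_camera('top')
T=lambda x,y:(110+y/4.32,130+(x-480)/4.32);S=lambda x,y:(100+y/4.8,225+x/4.8)
P=tri([(t,T(655,284)),(s,S(291,260))]);tip=tri([(t,T(632,300)),(s,S(273,222))]);fl=tri([(t,T(628,331)),(s,S(238,150))])
print(P,tip,fl);d=tip[0]-fl[0];print(np.linalg.norm(d),np.degrees(np.arctan2(np.hypot(*d[:2]),-d[2])),d)
o=env.observe();print(o['eef_pos'],tip[0]-o['eef_pos'])
"
```

```text
(array([541.90823892, 227.30161118, 113.27445752]), np.float64(0.03627564147933526)) (array([530.8952568 , 232.71817519, 136.87654097]), np.float64(0.4284988648130934)) (array([507.2908545 , 219.13198786, 189.17014671]), np.float64(0.3004713637100167))
58.96077929594658 27.511034567392517 [ 23.6044023   13.58618733 -52.29360574]
[488.29163932 229.52623824 203.08032291] [ 42.60361749   3.19193695 -66.20378194]
```

>>> send_rows(targets="-0.0042 -0.0025 0.009 0 1;-0.0085 -0.0025 0.0181 0 1;-0.0106 -0.0025 0.0227 0 1;-0.0127 -0.0025 0.0272 0 1;-0.0148 -0.0025 0.0317 0 1;-0.0169 -0.0025 0.0362 0 1;-0.019 -0.0025 0.0408 0 1;-0.019 -0.0025 0.0408 0 1", squeeze=30)

```text
time: 6.65
eef_pos: [505.9, 229.1, 168.4]
eef_rot: [3.137, 0.001, 3.081]
contact_force: [-23.6, 3.8, 41.6]
finger_gap: 0.177
```

```bash
python3 look.py a4 100,190,225,325 110,210,130,230; python3 -c "
from h import *
go(490.5,230,206,np.pi/2-.062)"
```

```text
[505.8 229.2 168.2] [-21.7   3.8  41. ] 0.178 (432, 912, 3)
shift [ 0.0153  0.0001 -0.0378] twist 0.1 | at [505.8 229.2 168.2] jaw 1.51 q6 -1.23 F [-21.7   3.8  41. ] gap 0.178 t 6.75
```

View pics/a4.png

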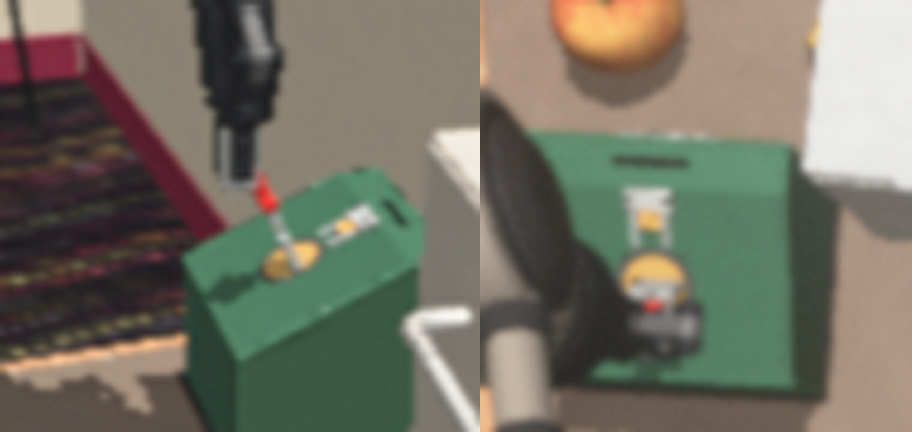

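```bash
python3 -c "
from h import *
s=env.read_camera('side');t=env.read_camera('top')
P=np.array([541.9,227.3,113.3])
A=[P,P+[0,-10,0],P+[9.06,0,4.2],P+[-4.2,0,9.06]]
a=proj(s,A);print(((a[:,::-1]-[225,100])*4.8).round(1).tolist())
a=proj(t,A);print(((a[:,::-1]-[130,110])*4.32+[480,0]).round(1).tolist())
def cc(p,b):
    im=p['frame'][b[0]:b[1],b[2]:b[3]];return cv2.resize(im,(400,400),interpolation=cv2.INTER_CUBIC)
im=np.hstack([cc(s,(130,170,265,305)),cc(t,(160,200,150,190))]);cv2.imwrite('pics/a5.png',np.ascontiguousarray(im[:,:,::-1]))
"
```

```text
[[290.8, 260.0], [296.0, 266.5], [305.2, 251.8], [284.3, 246.8]]
[[655.0, 283.9], [672.9, 283.8], [653.1, 266.7], [650.2, 289.4]]
```

View pics/a5.png

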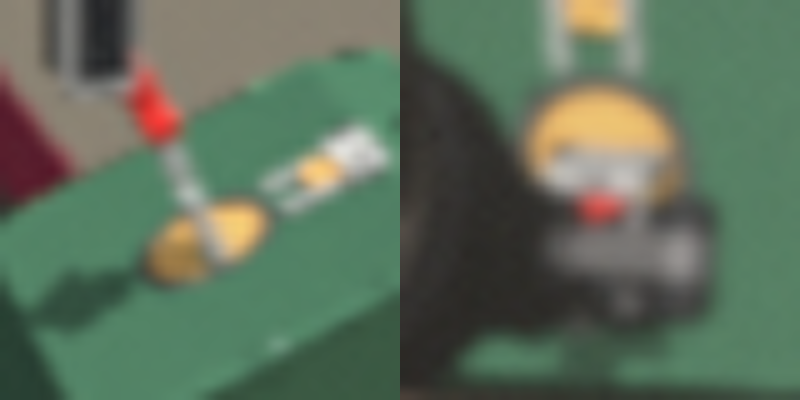

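>>> send_rows(targets="0.0051 0.0 -0.0109 0 1;0.0051 0.003 -0.0109 0 1;0.0051 0.003 -0.0109 0 1;0.003 0.003 -0.006 0 1;0.0 0.003 0.0 0 1;0.0 0.003 0.0 0 1")

```text
time: 7.45
eef_pos: [508.0, 230.9, 161.1]
eef_rot: [3.14, -0.001, 3.08]
contact_force: [1.1, 7.1, -0.6]
finger_gap: 0.18
```

```bash
python3 -c "
from h import *
go(505.8,229.2,168.2,np.pi/2-.062);print(env.observe()['wrist_torque'])"
```

```text
shift [ 0.0021 -0.0018 -0.0071] twist 0.0 | at [508.  230.9 161.1] jaw 1.509 q6 -1.22 F [ 1.1  7.1 -0.6] gap 0.18 t 7.45
[ 1.22108099 -0.18455516  0.26220865]
```

>>> send_rows(targets="0 0.002 0 0 1;-0.0042 0.002 0.009 0 1;-0.0085 0.002 0.0181 0 1;-0.0127 0.002 0.0272 0 1;-0.0144 0.002 0.0308 0 1;-0.0157 0.002 0.0335 0 1;-0.0157 0.002 0.0335 0 1")

```text
time: 8.15
eef_pos: [523.2, 230.6, 129.0]
eef_rot: [-3.141, -0.001, 3.08]
contact_force: [-3.2, -1.0, 0.6]
finger_gap: 0.176
```

```bash
python3 -c "
from h import *
go(505.8,229.2,168.2,np.pi/2-.062);print(env.observe()['wrist_torque'])"
```

```text
shift [ 0.0173 -0.0025 -0.0392] twist 0.0 | at [523.2 230.6 129. ] jaw 1.509 q6 -1.23 F [-3.2 -1.   0.6] gap 0.176 t 8.15
[-0.14491929  0.42981152 -0.02163853]
```

>>> send_rows(targets="-0.0013 0 0.0027 0 1;-0.0025 0 0.0054 0 1;-0.0025 0 0.0054 0 1")

```text
time: 8.45
eef_pos: [523.5, 230.6, 128.3]
eef_rot: [-3.141, -0.003, 3.08]
contact_force: [-23.9, -6.0, 39.4]
finger_gap: 0.176
```

```bash
python3 -c "
from h import *
go(505.8,229.2,168.2,np.pi/2-.062);print(env.observe()['wrist_torque'])"
```

```text
shift [ 0.0177 -0.0025 -0.0398] twist 0.0 | at [523.5 230.6 128.3] jaw 1.509 q6 -1.23 F [-23.9  -6.   39.4] gap 0.176 t 8.45
[-1.05613223  3.54531428 -0.09932141]
```

>>> send_rows(targets="0.0025 0 -0.0045 0 1;0.0025 0 -0.0045 5 1;0.0025 0 -0.0045 10 1;0.0025 0 -0.0045 14 1", squeeze=20)

```text
time: 8.85
eef_pos: [523.4, 233.8, 129.4]
eef_rot: [3.136, -0.0, 2.833]
contact_force: [-5.5, 10.7, 5.8]
finger_gap: 0.18
```

```bash
python3 -c "
from h import *
go(505.8,229.2,168.2,np.pi/2-.062);print(env.observe()['wrist_torque'])"
```

```text
shift [ 0.0154 -0.0095 -0.0388] twist -14.1 | at [523.4 233.8 129.4] jaw 1.262 q6 -0.98 F [-5.5 10.7  5.8] gap 0.18 t 8.85
[2.59986409 0.82138529 0.81227101]
```

>>> send_rows(targets="0 0 0 4 1;0 0 0 8 1;0 0 0 8 1")

```text
time: 9.15
eef_pos: [523.5, 235.0, 129.6]
eef_rot: [3.134, -0.001, 2.696]
contact_force: [-4.7, 12.7, 5.7]
finger_gap: 0.177
```

```bash
python3 -c "
from h import *
go(505.8,229.2,168.2,np.pi/2-.062);print(env.observe()['wrist_torque'])"
```

```text
shift [ 0.0135 -0.0126 -0.0387] twist -22.0 | at [523.5 235.  129.6] jaw 1.125 q6 -0.84 F [-4.7 12.7  5.7] gap 0.177 t 9.15
[3.09155627 0.67607277 0.95762482]
```

Run:
```python
from h import *
s=env.read_camera('side');t=env.read_camera('top')
def cc(p,b):
    im=p['frame'][b[0]:b[1],b[2]:b[3]];return cv2.resize(im,(400,400),interpolation=cv2.INTER_CUBIC)
im=np.hstack([cc(s,(130,170,265,305)),cc(t,(160,200,150,190))]);cv2.imwrite('pics/a6.png',np.ascontiguousarray(im[:,:,::-1]))
```

```text
(no output)
```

View pics/a6.png

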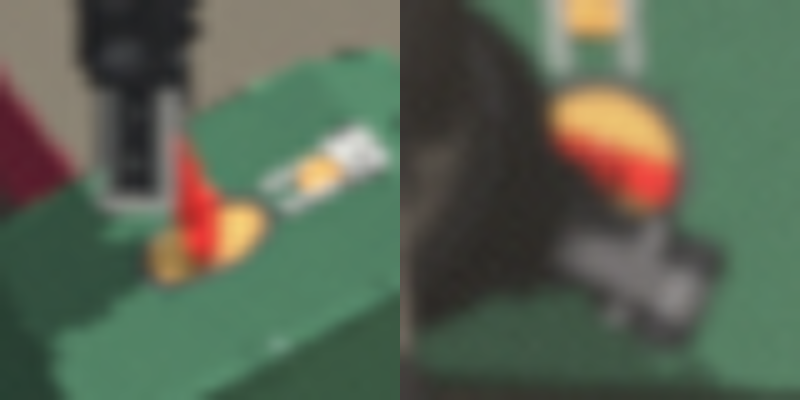

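>>> send_rows(targets="0 0 0 6 1;0 0 0 12 1;0 0 0 16 1;0 0 0 16 1")

```text
time: 9.65
eef_pos: [522.9, 238.1, 130.2]
eef_rot: [3.131, -0.006, 2.417]
contact_force: [-9.5, 24.8, 8.9]
finger_gap: 0.178
```

```bash
cat > ang.py <<'E'
from h import *
import sys
col=sys.argv[1]
t=env.read_camera('top');b=(160,200,150,190)
im=cv2.resize(t['frame'][b[0]:b[1],b[2]:b[3]],(400,400),interpolation=cv2.INTER_CUBIC)
h=cv2.cvtColor(im,cv2.COLOR_RGB2HSV).astype(int)
H,S,V=h[...,0],h[...,1],h[...,2]
m={'red':((H<8)|(H>172))&(S>150)&(V>110),'blue':(H>95)&(H<130)&(S>120)&(V>70),'yellow':(H>25)&(H<33)&(S>150)&(V>110)}[col]
xs=[x for x in range(400) if m[:,x].sum()>5]; ys=[np.nonzero(m[:,x])[0].min() for x in xs]
if xs:
    k=np.polyfit(xs[5:-5],ys[5:-5],1);print('top edge angle',np.degrees(np.arctan(k[0])).round(1),xs[0],xs[-1],ys[0],ys[-1])
cv2.imwrite('pics/'+sys.argv[2]+'.png',np.ascontiguousarray(im[:,:,::-1]))
go(0,0,0);print(env.observe()['wrist_torque'].round(2))
E
python3 ang.py red a7
```

```text
top edge angle 12.7 138 273 139 167
shift [ 0.2336 -0.526   0.126 ] twist 0.0 | at [522.9 238.  130.2] jaw 0.847 q6 -0.57 F [-9.8 25.9  8.1] gap 0.177 t 9.7
[4.88 0.95 0.8 ]
```

>>> send_rows(targets="0 0 0 0 0.6;0 0 0 0 0.6;0 0 0 -8 0.6;0 0 0 -16 0.6;0 0 0 -24 0.6;0 0 0 -32 0.6;0 0 0 -38 0.6;0 0 0 -38 0.6", squeeze=50)

```text
time: 10.5
eef_pos: [523.9, 230.3, 127.9]
eef_rot: [-3.141, 0.0, 3.08]
contact_force: [0.3, 0.7, -0.3]
finger_gap: 0.399
```

>>> send_rows(targets="0 0 0 0 1;0 0 0 0 1;0 0 0 0 1;0 0 0 0 1")

```text
time: 10.9
eef_pos: [523.8, 230.7, 128.2]
eef_rot: [-3.141, 0.001, 3.079]
contact_force: [0.4, -0.8, 0.7]
finger_gap: 0.174
```

```bash
python3 ang.py red a8
```

```text
shift [ 0.5085 -0.263   0.1279] twist 0.0 | at [523.8 230.8 128.2] jaw 1.508 q6 -1.23 F [ 0.3 -1.3  0.8] gap 0.18 t 10.95
[-0.22 -0.18 -0.04]
```

>>> send_rows(targets="0.0051 0 -0.0109 0 1;0.0106 0 -0.0227 0 1;0.0169 0 -0.0362 0 1;0.0232 0 -0.0498 0 1;0.0317 0 -0.068 0 1;0.0317 0 -0.083 0 1;0.0317 0 -0.083 0 1")

```text
time: 11.65
eef_pos: [492.2, 233.6, 214.3]
eef_rot: [3.14, 0.004, 3.08]
contact_force: [-0.7, 0.1, 0.2]
finger_gap: 0.174
```

Run:
```python
from h import *
go(386,33,215,np.pi/2+.11)
s=env.read_camera('side');b=(90,190,225,325)
im=cv2.resize(s['frame'][b[0]:b[1],b[2]:b[3]],(400,400),interpolation=cv2.INTER_CUBIC)
cv2.imwrite('pics/a9.png',np.ascontiguousarray(im[:,:,::-1]))
h=cv2.cvtColor(s['frame'],cv2.COLOR_RGB2HSV).astype(int)
m=((h[...,0]<8)|(h[...,0]>172))&(h[...,1]>150)&(h[...,2]>110)
m[:90]=0;m[190:]=0;m[:,:250]=0;m[:,325:]=0
r,c=np.nonzero(m);print(len(r),r.min(),r.max(),c.min(),c.max())
```

```text
shift [ 0.0937 -0.2067 -0.0016] twist -9.8 | at [492.2 233.6 214.3] jaw 1.51 q6 -1.21 F [-0.7  0.1  0.2] gap 0.174 t 11.65
15 123 127 272 275
```

```bash
python3 -c "
from h import *
go(376.5,32,213,np.pi/2+.11)"
```

```text
shift [ 0.1028 -0.208  -0.0008] twist -9.8 | at [491.8 233.3 212.7] jaw 1.509 q6 -1.21 F [-0.1  0.2 -1.5] gap 0.173 t 11.7
```

>>> send_rows(targets="0.017 -0.035 0 -2 1;0.034 -0.07 0 -4 1;0.052 -0.105 0 -6 1;0.07 -0.14 0 -8 1;0.087 -0.175 0 -9.8 1;0.103 -0.208 -0.001 -9.8 1;0.103 -0.208 -0.001 -9.8 1;0.103 -0.208 -0.001 -9.8 1")

```text
time: 12.5
eef_pos: [376.0, 31.4, 211.9]
eef_rot: [3.141, -0.0, -3.035]
contact_force: [0.1, 0.2, -0.5]
finger_gap: 0.175
```

```bash
python3 -c "
from h import *
env.read_camera('side')
go(386,33,121,np.pi/2+.11)"
```

```text
shift [-0.0097 -0.0001  0.0909] twist -0.1 | at [376.4  32.  211.9] jaw 1.679 q6 -1.8 F [-0.8  0.3  0.7] gap 0.176 t 12.55
```

>>> send_rows(targets="-0.0035 0 0.035 0 1;-0.0095 0 0.07 0 1;-0.0095 0 0.08 0 1;-0.0097 0 0.086 0 1;-0.0097 0 0.091 0 1;-0.0097 0 0.091 0 1", squeeze=30)

```text
time: 13.15
eef_pos: [386.4, 33.2, 121.0]
eef_rot: [3.142, 0.001, -3.032]
contact_force: [-0.4, -0.1, -0.2]
finger_gap: 0.178
```

```bash
python3 look.py b1 150,230,230,320;python3 -c "
from h import *
go(427.7,38,130,np.pi/2+.11)"
```

```text
[386.4  32.9 121.6] [-0.1 -0.8  0.2] 0.177 (426, 480, 3)
shift [-0.0416  0.0005 -0.0084] twist -0.0 | at [386.4  32.9 121.6] jaw 1.68 q6 -1.79 F [-0.1 -0.8  0.2] gap 0.177 t 13.25
```

View pics/b1.png

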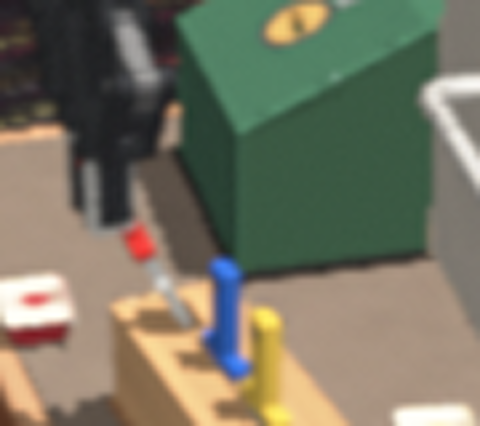

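>>> send_rows(targets="0 0 0.004 0 1;-0.009 0 0.001 0 1;-0.018 0 -0.0015 0 1;-0.027 0 -0.003 0 1;-0.036 0 -0.004 0 1;-0.042 0 -0.0045 0 1;-0.042 0 -0.0045 0 1")

```text
time: 13.95
eef_pos: [427.3, 37.4, 125.4]
eef_rot: [3.141, -0.002, -3.032]
contact_force: [-3.8, -0.3, 1.6]
finger_gap: 0.178
```

```bash
python3 -c "
from h import *
env.read_camera('side')
go(427.7,37.5,83,np.pi/2+.11)"
```

```text
shift [-0.0006  0.      0.0424] twist -0.0 | at [427.2  37.4 125.4] jaw 1.68 q6 -1.77 F [-4.  -0.7  1.5] gap 0.176 t 14.0
```

>>> send_rows(targets="0 0 0.008 0 1;0 0 0.016 0 1;0 0 0.024 0 1;0 0 0.032 0 1;0 0 0.039 0 1;0 0 0.0425 0 1;0 0 0.0425 0 1")

```text
time: 14.7
eef_pos: [427.4, 37.9, 82.4]
eef_rot: [3.14, -0.0, -3.033]
contact_force: [-1.4, 4.3, -3.9]
finger_gap: 0.179
```

```bash
python3 -c "
from h import *
env.read_camera('side')
go(427.7,37.5,83,np.pi/2+.11)"
```

```text
shift [-0.0002 -0.0004 -0.0005] twist -0.1 | at [427.4  37.9  82.5] jaw 1.679 q6 -1.77 F [-1.6  4.9 -4.9] gap 0.177 t 14.75
```

>>> send_rows(targets="0 0 0.003 0 1;0 0 0.001 0 0.67;0 0 0.001 0 0.67;0 0 -0.03 0 0.67;0 0 -0.065 0 0.67;0 -0.022 -0.068 0 0.67;0 -0.044 -0.068 0 0.67;0 -0.044 -0.068 0 0.67", squeeze=25)

```text
time: 15.55
eef_pos: [433.8, -8.5, 151.9]
eef_rot: [-3.14, 0.003, -3.034]
contact_force: [-1.0, 0.1, 0.5]
finger_gap: 0.33
```

```bash
python3 look.py b2 150,230,230,320;python3 -c "
from h import *
go(432.3,-5.6,82.5,np.pi/2+.11)"
```

```text
[432.8  -6.7 151.3] [-0.4 -0.  -0.2] 0.331 (426, 480, 3)
shift [0.0004 0.0012 0.0688] twist -0.1 | at [432.8  -6.7 151.3] jaw 1.678 q6 -1.87 F [-0.4 -0.  -0.2] gap 0.331 t 15.65
```

View pics/b2.png

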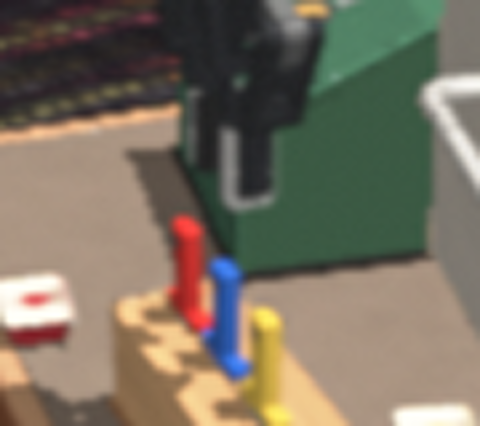

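>>> send_rows(targets="0 0.001 0.02 0 0.67;0 0.001 0.05 0 0.67;0 0.001 0.069 0 0.67;0 0.001 0.069 0 0.67;0 0.001 0.069 0 1;0 0.001 0.069 0 1;0 0.001 0.069 0 1;0 0.001 0.069 0 1")

```text
time: 16.45
eef_pos: [432.8, -5.5, 82.8]
eef_rot: [-3.141, 0.002, -3.032]
contact_force: [-0.8, -0.5, -0.2]
finger_gap: 0.181
```

```bash
python3 -c "
from h import *
go(432.3,-5.6,82.5,np.pi/2+.11)"
```

```text
shift [ 0.0005 -0.0001  0.0003] twist -0.0 | at [432.8  -5.5  82.8] jaw 1.68 q6 -1.87 F [-0.8 -0.5 -0.2] gap 0.181 t 16.45
```

Same lift and lean as before.

>>> send_rows(targets="0 0 -0.023 0 1;0 0 -0.046 0 1;0 0 -0.046 0 1;0.010 0 -0.0456 0 1;0.018 0 -0.0446 0 1;0.026 0 -0.043 0 1;0.034 0 -0.0405 0 1;0.041 0 -0.0375 0 1")

```text
time: 17.25
eef_pos: [390.8, -10.0, 119.3]
eef_rot: [3.142, -0.0, -3.033]
contact_force: [2.5, -0.5, 3.0]
finger_gap: 0.181
```

>>> send_rows(targets="0.012 0 -0.03 0 1;0.012 0 -0.06 0 1;0.012 0 -0.093 0 1;0.012 0 -0.093 0 1", squeeze=40)

```text
time: 17.65
eef_pos: [380.1, -11.5, 214.9]
eef_rot: [-3.14, 0.003, -3.032]
contact_force: [-0.0, -0.2, -0.5]
finger_gap: 0.177
```

```bash
python3 -c "
from h import *
go(490,231.5,204,np.pi/2-.062)"
```

```text
shift [-0.1357  0.2296  0.0111] twist 9.8 | at [380.1 -11.5 214.9] jaw 1.68 q6 -1.91 F [-0.  -0.2 -0.5] gap 0.177 t 17.65
```

>>> send_rows(targets="-0.023 0.038 0 2 1;-0.045 0.077 0 4 1;-0.068 0.115 0.002 6 1;-0.091 0.154 0.004 8 1;-0.1135 0.192 0.005 9.8 1;-0.136 0.2305 0.01 9.8 1;-0.136 0.2305 0.015 9.8 1;-0.136 0.2305 0.015 9.8 1")

```text
time: 18.45
eef_pos: [487.7, 232.6, 194.5]
eef_rot: [-3.139, -0.006, 3.082]
contact_force: [-0.0, -0.9, -0.2]
finger_gap: 0.18
```

```bash
python3 look.py b3 100,190,225,325 110,210,130,230;python3 -c "
from h import *
go(490.4,232.5,199.8,np.pi/2-.062)"
```

```text
[488.5 231.6 196.4] [-0.6  0.1 -0.5] 0.179 (432, 912, 3)
shift [-0.0019  0.001  -0.0034] twist -0.0 | at [488.5 231.6 196.4] jaw 1.509 q6 -1.21 F [-0.6  0.1 -0.5] gap 0.179 t 18.55
```

View pics/b3.png

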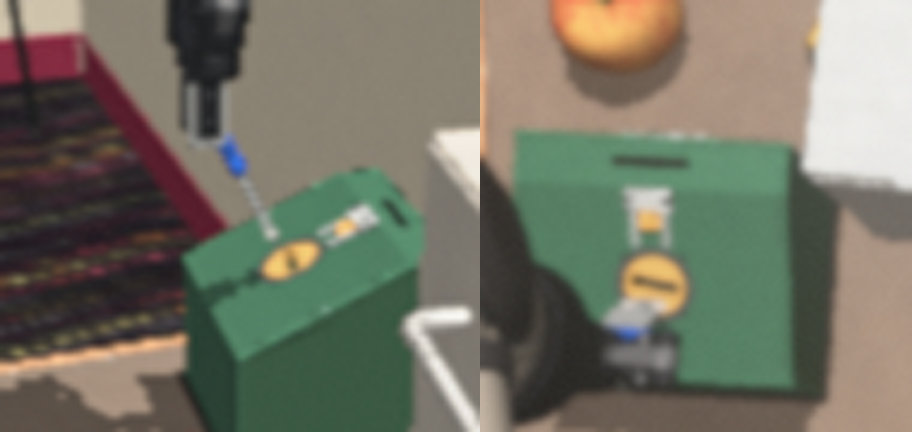

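>>> send_rows(targets="-0.0042 0.001 0 0 1;-0.0087 0.001 0.009 0 1;-0.013 0.001 0.0181 0 1;-0.0151 0.001 0.0227 0 1;-0.0172 0.001 0.0272 0 1;-0.0193 0.001 0.0317 0 1;-0.0214 0.001 0.0362 0 1;-0.0214 0.001 0.0362 0 1", squeeze=30)

```text
time: 19.35
eef_pos: [509.8, 232.5, 168.9]
eef_rot: [3.14, 0.003, 3.08]
contact_force: [-26.8, -3.7, 55.7]
finger_gap: 0.178
```

```bash
python3 -c "
from h import *
go(523.8,230.7,128.2,np.pi/2-.062);print(env.observe()['wrist_torque'])"
```

```text
shift [-0.014  -0.001   0.0407] twist 0.0 | at [509.8 232.5 168.9] jaw 1.509 q6 -1.22 F [-26.8  -3.7  55.7] gap 0.178 t 19.35
[-1.18583215  4.05390402 -0.22435913]
```

>>> send_rows(targets="0.0055 0 -0.0119 0 1;0.007 -0.002 -0.0119 0 1;0.007 -0.002 -0.0119 0 1;0.005 -0.002 -0.006 0 1;0.0025 -0.002 0.0 0 1;0.0025 -0.002 0.0 0 1")

```text
time: 19.95
eef_pos: [508.3, 230.1, 159.2]
eef_rot: [-3.14, -0.003, 3.079]
contact_force: [1.0, 0.1, -1.1]
finger_gap: 0.176
```

```bash
python3 -c "
from h import *
go(523.8,230.7,128.2,np.pi/2-.062);print(env.observe()['wrist_torque'])"
```

```text
shift [-0.0156  0.0016  0.0309] twist -0.0 | at [508.3 230.1 159.2] jaw 1.509 q6 -1.22 F [ 1.   0.1 -1.1] gap 0.176 t 19.95
[-3.41410611e-05  8.23302795e-03 -3.80923074e-02]
```

Slipped in, with no force. Push home.

>>> send_rows(targets="-0.0042 0 0.009 0 1;-0.0085 0 0.0181 0 1;-0.0127 0 0.0272 0 1;-0.0146 0 0.0312 0 1;-0.0163 0 0.0345 0 1;-0.0176 0 0.0372 0 1;-0.0176 0 0.0372 0 1")

```text
time: 20.65
eef_pos: [526.9, 229.8, 124.2]
eef_rot: [3.141, 0.002, 3.08]
contact_force: [6.0, 3.6, -1.0]
finger_gap: 0.175
```

```bash
python3 -c "
from h import *
go(523.8,230.7,128.2,np.pi/2-.062);print(env.observe()['wrist_torque'])"
```

```text
shift [ 0.0032  0.0007 -0.004 ] twist 0.0 | at [526.9 229.8 124.2] jaw 1.509 q6 -1.23 F [ 6.   3.6 -1. ] gap 0.175 t 20.65
[ 0.70707546 -0.84242527  0.00848836]
```

>>> send_rows(targets="-0.001 0 0.004 0 1;-0.002 0 0.008 0 1;-0.002 0 0.008 0 1")

```text
time: 20.95
eef_pos: [528.6, 229.8, 120.3]
eef_rot: [3.14, 0.003, 3.08]
contact_force: [-7.7, 0.1, 28.8]
finger_gap: 0.179
```

```bash
python3 -c "
from h import *
go(523.8,230.7,128.2,np.pi/2-.062);print(env.observe()['wrist_torque'])"
```

```text
shift [ 0.0048  0.0007 -0.0079] twist 0.0 | at [528.6 229.8 120.3] jaw 1.509 q6 -1.23 F [-7.7  0.1 28.8] gap 0.179 t 20.95
[0.09839092 1.06717305 0.01885106]
```

>>> send_rows(targets="-0.001 0 0.002 0 1;-0.001 0 0.002 0 1")

```text
time: 21.15
eef_pos: [528.7, 229.8, 120.2]
eef_rot: [3.14, 0.003, 3.08]
contact_force: [-15.0, -0.2, 42.7]
finger_gap: 0.177
```

```bash
python3 look.py b4 120,180,250,310 140,200,140,200;python3 -c "
from h import *
go(523.8,230.7,128.2,np.pi/2-.062);print(env.observe()['wrist_torque'])"
```

```text
[528.7 229.8 120.2] [-15.5  -1.3  42.4] 0.179 (480, 960, 3)
shift [ 0.0049  0.0006 -0.0081] twist 0.0 | at [528.7 229.8 120.2] jaw 1.51 q6 -1.23 F [-15.5  -1.3  42.4] gap 0.179 t 21.25
[-1.65487872e-01  2.33022088e+00  2.05999743e-03]
```

View pics/b4.png

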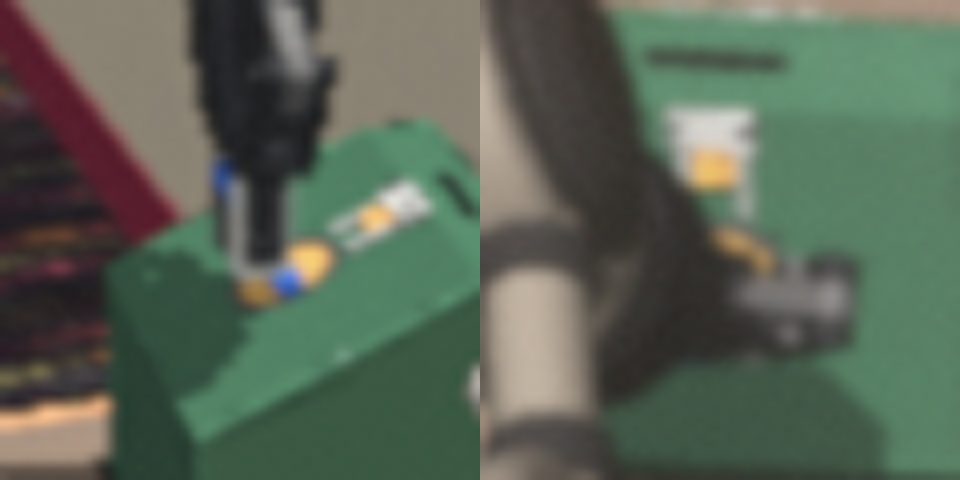

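>>> send_rows(targets="0.001 0 -0.004 0 0.6;0.001 0 -0.004 0 0.6;0.006 0.001 -0.0115 0 0.6;0.006 0.001 -0.0115 0 0.6", squeeze=30)

```text
time: 21.65
eef_pos: [522.5, 230.6, 125.7]
eef_rot: [-3.141, -0.001, 3.08]
contact_force: [0.2, 0.1, -0.2]
finger_gap: 0.406
```

```bash
cat > tst.py <<'E'
import sys
from h import *
cen=np.array([541.9,227.3,113.3]);n=np.array([-.4218,.0262,.9063])
col=sys.argv[1]
def mask(p):
    h=cv2.cvtColor(p['frame'],cv2.COLOR_RGB2HSV).astype(int);H,S,V=h[...,0],h[...,1],h[...,2]
    return {'red':((H<8)|(H>172))&(S>150)&(V>110),'blue':(H>100)&(H<130)&(S>120)&(V>70),'yellow':(H>25)&(H<33)&(S>170)&(V>110)}[col]
for c in('top','side'):
    p=env.read_camera(c);m=mask(p);q=proj(p,cen+8*n)[0]
    yy,xx=np.indices(m.shape);m&=((yy-q[0])**2+(xx-q[1])**2<14**2)
    r,cc=np.nonzero(m)
    if len(r)>3: print(c,len(r),'rc rel',(r.mean()-q[0]).round(1),(cc.mean()-q[1]).round(1),'ang',np.degrees(np.arctan2(*np.linalg.svd(np.c_[cc-cc.mean(),r-r.mean()],full_matrices=False)[2][0][::-1])).round(1), 'cols',cc.min(),cc.max(),'rows',r.min(),r.max())
go(523.8,230.7,128.2,np.pi/2-.062);print('tq',env.observe()['wrist_torque'].round(2))
E
python3 tst.py blue
```

```text
side 7 rc rel 2.5 0.8 ang -121.0 cols 284 286 rows 153 156
shift [-0.0009  0.0002 -0.0029] twist 0.0 | at [522.9 230.6 125.3] jaw 1.509 q6 -1.23 F [ 0.1  0.2 -0.2] gap 0.397 t 21.75
tq [-0.01  0.    0.05]
```

>>> send_rows(targets="-0.0009 0 -0.003 0 1;-0.0009 0 -0.003 0 1;-0.0009 0 -0.003 0 1;-0.0009 0 -0.003 8 1;-0.0009 0 -0.003 16 1;-0.0009 0 -0.003 24 1;-0.0009 0 -0.003 24 1", squeeze=20)

```text
time: 22.45
eef_pos: [525.4, 235.4, 130.5]
eef_rot: [3.131, 0.001, 2.658]
contact_force: [-1.1, 15.5, 4.7]
finger_gap: 0.184
```

```bash
python3 tst.py blue; python3 ang.py blue c1
```

```text
top 25 rc rel 0.9 2.1 ang 28.9 cols 166 176 rows 174 180
side 28 rc rel -1.2 -0.4 ang 95.8 cols 282 286 rows 146 155
shift [-0.0006 -0.0049  0.0023] twist -23.9 | at [525.5 235.3 130.6] jaw 1.091 q6 -0.81 F [-1.3 15.6  5.5] gap 0.184 t 22.55
tq [ 3.51 -0.34  0.53]
top edge angle 24.8 158 266 140 194
shift [ 0.3577 -0.4526  0.1255] twist 0.0 | at [525.5 235.3 130.6] jaw 1.091 q6 -0.81 F [-1.  14.9  5.7] gap 0.184 t 22.6
[ 3.47 -0.19  0.52]
```

>>> send_rows(targets="0 0 0 7 1;0 0 0 14 1;0 0 0 14 1")

```text
time: 22.9
eef_pos: [525.8, 237.1, 130.6]
eef_rot: [3.128, -0.002, 2.415]
contact_force: [-1.9, 21.9, 3.0]
finger_gap: 0.183
```

```bash
python3 tst.py blue; python3 ang.py blue c2
```

```text
top 47 rc rel 0.2 -0.2 ang 39.4 cols 164 175 rows 172 181
side 47 rc rel -2.4 -0.8 ang 90.0 cols 282 287 rows 143 155
shift [-0.0027 -0.0061  0.0023] twist -37.9 | at [525.8 237.1 130.6] jaw 0.848 q6 -0.57 F [-2.2 21.5  3.7] gap 0.182 t 23.0
tq [ 5.01 -1.09  1.01]
top edge angle 37.9 144 261 125 204
shift [ 0.2371 -0.5274  0.124 ] twist 0.0 | at [525.8 237.1 130.6] jaw 0.848 q6 -0.57 F [-1.9 22.5  3. ] gap 0.184 t 23.05
[ 5.06 -1.08  1.05]
```

>>> send_rows(targets="0 0 0 0 0.6;0 0 -0.003 0 0.55;0 0 -0.004 -8 0.55;0 0 -0.004 -16 0.55;0 0 -0.004 -24 0.55;0 0 -0.004 -32 0.55;0 0 -0.004 -40 0.55;0 0 -0.004 -48 0.55")

```text
time: 23.85
eef_pos: [524.1, 229.8, 132.5]
eef_rot: [-3.141, -0.001, -3.024]
contact_force: [-0.2, -0.1, -0.1]
finger_gap: 0.45
```

>>> send_rows(targets="0 0 0 -8 0.55;0 0 0 -16 0.55;0 0 0 -24 0.55;0 0 0 -32 0.55;0 0 0 -40 0.55;0 0 0 -42 0.55;0 0 0 -42 0.55")

```text
time: 24.55
eef_pos: [524.1, 230.0, 132.6]
eef_rot: [3.142, -0.001, -2.296]
contact_force: [0.1, 0.2, -0.8]
finger_gap: 0.448
```

```bash
python3 tst.py blue; python3 -c "
from h import *
go(525.5,229.5,131,2.417)"
```

```text
top 27 rc rel 4.1 0.6 ang 150.5 cols 165 175 rows 178 185
side 72 rc rel -3.8 -3.4 ang 66.2 cols 276 286 rows 140 157
shift [-0.0002  0.0006  0.0044] twist 51.9 | at [524.1 230.1 132.6] jaw 2.415 q6 -2.13 F [-0.2 -0.4 -0.5] gap 0.448 t 24.65
tq [-0.01  0.    0.02]
shift [-0.0004 -0.0015  0.0016] twist -0.1 | at [524.1 230.1 132.6] jaw 2.415 q6 -2.13 F [-0.2 -0.4 -0.5] gap 0.448 t 24.65
```

>>> send_rows(targets="0 0 0.002 0 1;0 0 0.002 0 1;0 0 0.002 0 1;0 0 0.002 0 1;0 0 0.002 8 1;0 0 0.002 16 1;0 0 0.002 24 1", squeeze=25)

```text
time: 25.35
eef_pos: [525.5, 229.5, 131.9]
eef_rot: [-3.139, 0.003, -2.721]
contact_force: [1.9, -6.1, 5.1]
finger_gap: 0.146
```

```bash
python3 tst.py blue
```

```text
side 45 rc rel -1.5 -1.4 ang 61.5 cols 277 289 rows 141 156
shift [0.0008 0.002  0.0036] twist 27.8 | at [525.4 229.2 131.9] jaw 1.993 q6 -1.71 F [ 1.6 -7.7  6.8] gap 0.141 t 25.45
tq [-1.58 -0.57 -0.14]
```

>>> send_rows(targets="0 0 0 7 1;0 0 0 14 1;0 0 0 21 1;0 0 0 28 1;0 0 0 34 1;0 0 0 34 1;0 0 0 34 1")

```text
time: 26.15
eef_pos: [525.1, 232.8, 131.6]
eef_rot: [3.137, 0.003, 2.975]
contact_force: [2.6, 6.3, 2.4]
finger_gap: 0.109
```

```bash
python3 tst.py blue
```

```text
top 9 rc rel -5.1 -0.2 ang 103.3 cols 168 170 rows 170 173
side 44 rc rel -0.2 -0.5 ang 151.5 cols 279 290 rows 148 156
shift [ 0.001  -0.0023  0.0034] twist -6.0 | at [525.1 232.8 131.6] jaw 1.405 q6 -1.12 F [2.  7.2 1.8] gap 0.112 t 26.25
tq [ 1.28 -0.47  0.25]
```

>>> send_rows(targets="0 0 0 5 1;0 0 0 10 1;0 0 0 10 1", squeeze=40)

```text
time: 26.55
eef_pos: [525.6, 234.7, 131.8]
eef_rot: [3.133, 0.003, 2.8]
contact_force: [3.4, 14.8, 0.5]
finger_gap: 0.112
```

```bash
python3 tst.py blue
python3 - <<'E'
from h import *
t=env.read_camera('top');q=proj(t,[541.9+35*.906,226,113.3+35*.4226])[0];print(q)
for p,n in((t,'t'),):
  h=cv2.cvtColor(p['frame'],cv2.COLOR_RGB2HSV).astype(int)
  t0=cv2.cvtColor(cv2.imread('pics/t0.png'),cv2.COLOR_BGR2HSV).astype(int)
  for z in(t0,h):
    m=(z[...,0]>12)&(z[...,0]<28)&(z[...,1]>110)&(z[...,2]>150);m[170:]=0;m[:148]=0;m[:,:160]=0;m[:,182:]=0
    w=m;r,c=np.nonzero(w);print(len(r),r.mean().round(2),c.mean().round(2),r.min(),r.max())
E
```

```text
top 14 rc rel -3.8 -0.2 ang 95.7 cols 168 170 rows 170 176
side 47 rc rel -0.7 -0.3 ang -29.4 cols 279 290 rows 147 155
shift [ 0.0004 -0.0044  0.0036] twist -15.9 | at [525.6 234.7 131.8] jaw 1.232 q6 -0.95 F [ 4.  15.3  0.3] gap 0.114 t 26.65
tq [ 2.55 -0.73  1.16]
[161.67176978 169.4925081 ]
14 162.64 168.71 160 169
32 163.38 169.0 160 167
```

>>> send_rows(targets="0 0 0 -6 1;0 0 0 -8 0.6;0 0 0 -8 0.5;0 0 0 -8 0.5;0 0 -0.03 -8 0.5;0 0 -0.075 -8 0.5;0 0 -0.12 -8 0.5;0 0 -0.12 -8 0.5")

```text
time: 27.5
eef_pos: [526.7, 231.3, 257.5]
eef_rot: [3.136, 0.011, 2.939]
contact_force: [1.1, 0.4, -0.0]
finger_gap: 0.5
```

```bash
python3 -c "
from h import *
go(380,200,260)"
```

```text
shift [ 0.1374 -0.0602 -0.0044] twist 0.0 | at [526.7 231.3 257.5] jaw 1.368 q6 -1.09 F [ 1.1  0.4 -0. ] gap 0.5 t 27.5
```

>>> send_rows(targets="0.045 -0.01 0 0 0.5;0.09 -0.02 0 0 0.5;0.135 -0.03 0 0 0.5;0.18 -0.04 0 0 0.5;0.2 -0.08 0 0 0.5;0.2 -0.12 0 0 0.5;0.2 -0.12 0 0 0.5")

```text
time: 28.2
eef_pos: [302.3, 150.5, 250.5]
eef_rot: [-3.141, 0.0, 2.937]
contact_force: [-0.7, 0.4, -0.3]
finger_gap: 0.504
```

```bash
python3 tst.py blue
python3 - <<'E'
from h import *
s=env.read_camera('side');t=env.read_camera('top')
P=np.array([541.9,227.3,113.3]);n=np.array([-.4218,.0262,.9063])
for k in("key_red_head","key_yellow_head","key_blue_head"):
    a=env.tip_of(k,s);b=env.tip_of(k,t)
    if a and b:
        X,e=tri([(s,a[0]["position"]),(t,b[0]["position"])]);print(k,X.round(1),e.round(1),a[0]["p"],b[0]["p"])
    else: print(k,len(a),len(b))
print('expected blue',P+28*n,'red',[427.5,38,89],'yellow',[437,-50,89])
# masks and model for blue head: base/top of head
for nm,p in(('side',s),('top',t)):
    print(nm,proj(p,[P+4*n,P+28*n,P+58*n]).round(1).tolist())
    h=cv2.cvtColor(p['frame'],cv2.COLOR_RGB2HSV).astype(int)
    m=((h[...,0]>100)&(h[...,0]<130)&(h[...,1]>120)&(h[...,2]>70)).astype(np.uint8)
    N,l,st,ce=cv2.connectedComponentsWithStats(m)
    for i in range(1,N):
        if st[i,4]>8: print('  blue comp',st[i].tolist(),ce[i].round(1))
def diff(f,p,b,x):
    c=lambda im:cv2.resize(im[b[0]:b[1],b[2]:b[3]],(300,300),interpolation=2)
z0=cv2.imread('pics/t0.png')[:,:,::-1]
for im in(z0,t['frame']):
    print(np.round(im[150:172,167:172].astype(int).mean(1)).astype(int).tolist())
E
```

```text
top 71 rc rel 2.6 -3.0 ang 118.1 cols 162 170 rows 170 185
side 103 rc rel -4.1 -2.4 ang 63.3 cols 277 290 rows 139 156
shift [-0.1991  0.1209  0.1229] twist -8.2 | at [304.2 152.7 250.8] jaw 1.366 q6 -1.13 F [ 0.8 -0.1  0.4] gap 0.501 t 28.3
tq [0.02 0.04 0.01]
key_red_head 0 1
key_yellow_head [ 439.7 -163.3  156.4] 20.2 0.64 0.64
key_blue_head [529.3 220.8 140.7] 3.0 0.45 0.42
expected blue [530.0896 228.0336 138.6764] red [427.5, 38, 89] yellow [437, -50, 89]
side [[153.1, 285.0], [146.3, 281.7], [137.6, 277.4]]
  blue comp [277, 139, 14, 18, 104] [282.1 147.7]
top [[176.2, 170.0], [179.4, 167.0], [183.5, 163.1]]
  blue comp [162, 170, 9, 16, 69] [166.6 179.3]
[[97, 142, 111], [99, 144, 113], [110, 148, 121], [153, 170, 154], [198, 201, 193], [212, 211, 205], [211, 208, 202], [212, 206, 197], [217, 199, 177], [221, 187, 140], [226, 183, 117], [221, 178, 112], [189, 159, 106], [136, 134, 101], [104, 129, 104], [101, 132, 109], [100, 129, 107], [103, 118, 101], [132, 122, 100], [185, 152, 103], [225, 181, 110], [235, 193, 114]]
[[98, 143, 112], [100, 145, 114], [111, 148, 121], [152, 170, 154], [198, 202, 194], [213, 211, 206], [210, 208, 203], [204, 203, 197], [196, 190, 175], [200, 176, 138], [221, 181, 117], [230, 187, 117], [231, 188, 116], [231, 188, 116], [230, 187, 117], [226, 182, 115], [212, 169, 108], [170, 140, 99], [134, 119, 105], [129, 124, 140], [128, 133, 180], [120, 131, 190]]
```

Run:
```python
from h import *
for c,f in(('side','s0'),('top','t0')):
    a=cv2.imread(f'pics/{f}.png')[:,:,::-1];b=env.read_camera(c)['frame']
    for im in(a,b):
        h=cv2.cvtColor(np.ascontiguousarray(im),cv2.COLOR_RGB2HSV).astype(int)
        for k,m in(('r',((h[...,0]<6)|(h[...,0]>174))&(h[...,1]>180)&(h[...,2]>120)),('y',(h[...,0]>25)&(h[...,0]<33)&(h[...,1]>180)&(h[...,2]>120))):
            m=m.copy();m[:180]=0;m[235:]=0;m[:,:240]=0;m[:,:]&=True;m[:,300:]=0
            N,l,st,ce=cv2.connectedComponentsWithStats(m.astype(np.uint8))
            print(c,k,[(st[i].tolist(),ce[i].round(1).tolist()) for i in range(1,N) if st[i,4]>8])
    d=np.abs(a.astype(int)-b).sum(2)>60;r,cc=np.nonzero(d);print('changed cols>300:',(cc>300).sum())
```

```text
side r [([263, 191, 6, 20, 69], [265.0, 200.4])]
side y []
side r [([262, 191, 7, 21, 78], [265.2, 200.8])]
side y []
changed cols>300: 0
top r []
top y []
top r []
top y []
changed cols>300: 58
```

```bash
python3 -c "
from h import *
print(env.finish_job())"
```

```text
the job is handed in; nothing more can be done
None
```

The blue key opens the box. I turned it clockwise to its stop, the bolt is drawn, and the key is still in the lock. The job is handed in after about 28 s of robot time; it reported no verdict.

**What I did**
- **Red key:** It went fully in but stopped at about 13°, while the gripper went on to 38°. I turned it back, drew it out and put it back upright in its own slot.
- **Blue key:** It turned freely, so I regripped it partway and turned it to about 90°. There the torque rose to about 1.2 N m, which I took to be the stop.
- **Yellow key:** I did not try or touch it.
- **Getting the keys in:** Both keys caught at the keyhole at first, the blue one with up to 62 N. I backed off, shifted about 2–3 mm sideways and they went in.

**Last checks, from the camera images**
- **Bolt:** Its edge moved about 5 pixels, roughly 11–12 mm.
- **Blue key:** It lies where a fully seated key should appear, in both views.
- **Red key:** Its outline matches the starting picture to within a pixel.
- **Surroundings:** The right part of the side view, with the jug, shakers and yellow jam pot, showed no change. The arm was clear of everything.

**Checks that failed or disagreed**
- The point detector did not find the red key in the side view and gave a nonsense position for yellow.
- It put the blue key about 7 mm off sideways, with low confidence.
- My colour check did not pick up the yellow key.
- 58 pixels changed in the right part of the top view, and I did not look into why.
- I did not recheck the red jam pot. The arm stayed well above it.

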